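# Slip-test the footed clamp blocks on the tilting plate

## Robot

A 6-joint arm with a two-finger parallel gripper is mounted at the origin on the work surface. World frame = base frame: x ahead of the robot, y to its left, z up, the work surface at z = 0. Lengths are in m, angles in degrees, forces in N, time in s.
With the tool pointing down it reaches from about 0.4 to 0.825 m from the base axis. Payload 7 kg.
Tool frame: the origin (TCP) lies on the centre line of the jaws, within the pads' length; the fingertips stand 14 mm ahead of it and the grasp point (between the pads) lies 5 mm behind it; z points along the fingers, y is the line along which they close (so a half turn about z gives the same grasp; the last joint's range is limited). The gripper opens to 88 mm and grips with 3 to 60 N. Pads are 19 mm wide; open, the fingers measure 130 mm over their backs; the gripper's body (78 mm by 193 mm) begins 47 mm behind the grasp point.
Start: joints at [-58.436, 20.546, 0.682, 0, -70.136, -16.507], TCP at [0.175, -0.652, 0.241] pointing down, gripper open.
Joint ranges: [-176.03, 176.03], [-82.01, 121.73], [-58.28, 71.71], [-173.87, 95.51], [-174.79, -0.11], [-173.66, 173.66]. Speed limits (degrees/s): [136.94, 136.94, 172.46, 180, 180, 180].

## Interface

Orientations are given as [roll, pitch, yaw] about the fixed x, y, z axes, in that order (R = Rz(yaw) Ry(pitch) Rx(roll)).
In Python, from plant import r gives the robot as it stands.
- The arm moves only by the tool send_rows, never from a script. Its argument "steps" is a list of rows, each an object with "dp": the shift along the tool's x, y, z in mm, a list of three; "roll": the turn about the tool's z in rad; "jaw": the opening in per cent of the stroke, from 0 (shut) to 100 (fully open). In form: [{"dp": [tx, ty, tz], "roll": roll, "jaw": jaw}, ...]. A call has 1 to 5 rows; each row is the pose to reach, as a shift and turn from the pose commanded when the call began, along the tool's axes at that moment; what a row does not reach only later rows make up. A row lasts 1/8 s, in which the tool goes at most 62.5 mm and 10.7 degrees, less where a joint would pass 70% of its speed; a pose out of reach is approached as far as the arm can. A call with a gripper value outside its range is refused whole. The fingers move at their own pace and stop on an object; "newtons" is the grip in N (left out, the last holds). Time passes only in rows, so rows that repeat a pose let the fingers close. It gives the time, the measured TCP pose, the force, the opening and the grip force at its end, in the units of the state.
- r.get_state(): the state, without advancing time (a new reading comes with each control period).
- r.capture(name): name is "scene" or "top" or "wrist"; returns a dict with "image" (420x560x3 uint8, blue, green, red), "K" (3x3 intrinsics, pixels), "rvec" (rotation vector, rad) and "tvec" (3), from world to camera coordinates, as OpenCV has them. Camera axes: x right, y down, z forward; pixel columns grow to the right and rows downward; lengths in m; the calibration is good to about 2 mm. A picture is of the moment at which its call begins. There is no depth.
- r.close_job(): hands the job in; it is judged then, once.
The state is a dict: "time_s": time; "joints": joint angles; "qd": joint speeds; "joint_torque": joint torques, N m; "tcp_pos": TCP position; "eef_rot": TCP orientation; "contact_force": force on the tool from outside, world axes, zero at the start; "moment": the same for the moment, N m; "gripper_width": finger opening in m; "gripper_force": force on a finger pad.
Only numpy, scipy, OpenCV 4.12 (cv2) and the standard library are available. Lean on these libraries where they do the work, as an engineer would, in place of code of your own. Each camera call takes 0.05 s, during which the arm holds its last target. There are 200 camera calls.

## Task

Find out which of the footed clamp blocks still grip: stand all of them side by side on the handle end of the flat test plate, raise the plate by its handle right up to its stop, see which slide down, and lay the plate flat again. Put the blocks that slid flat into the shallow tray; set those that stuck in the open mouth of the caged rack and push them in under its straps until no more than a finger's width sticks out. Leave everything else on the bench alone.

Things in the scene. Friction and masses are not known exactly. Their poses are not given: they have to be found in the camera images.
- block_a: Footed clamp block, one of up to four exact look-alikes (absent: None); its sole may grip or be slick, unseen. Foot 64 (own x) x 44 (y) x 18 mm, black rubber sole under aluminium; along its middle stands an aluminium web 64 x 14 mm, 18 to 50 mm above the underside: grip the web across its 14 mm. 0.15-0.26 kg, low centre of mass, same both ways round. Origin: centre of underside, z up.
- block_b: Footed clamp block, one of up to four exact look-alikes (absent: None); its sole may grip or be slick, unseen. Foot 64 (own x) x 44 (y) x 18 mm, black rubber sole under aluminium; along its middle stands an aluminium web 64 x 14 mm, 18 to 50 mm above the underside: grip the web across its 14 mm. 0.15-0.26 kg, low centre of mass, same both ways round. Origin: centre of underside, z up.
- block_c: Footed clamp block, one of up to four exact look-alikes (absent: None); its sole may grip or be slick, unseen. Foot 64 (own x) x 44 (y) x 18 mm, black rubber sole under aluminium; along its middle stands an aluminium web 64 x 14 mm, 18 to 50 mm above the underside: grip the web across its 14 mm. 0.15-0.26 kg, low centre of mass, same both ways round. Origin: centre of underside, z up.
- block_d: Footed clamp block, one of up to four exact look-alikes (absent: None); its sole may grip or be slick, unseen. Foot 64 (own x) x 44 (y) x 18 mm, black rubber sole under aluminium; along its middle stands an aluminium web 64 x 14 mm, 18 to 50 mm above the underside: grip the web across its 14 mm. 0.15-0.26 kg, low centre of mass, same both ways round. Origin: centre of underside, z up.
- plate (a joint): Tilt of the hinged steel test plate, rad: 0 flat, 0.42 (24 degrees) at its stop, handle end up. A spring carries its weight and the hinge is stiff: it stays where left; up to 15 N at the handle moves it. At the stop, blocks with good soles stay put; slick ones slide down to the lip (they start between 9 and 14 degrees and need about a second).
- plate_deck (a point): Middle of the plate's hinged edge (far from the robot), on its top face and the hinge line; turns with it. x along the face from handle end to hinged end (downhill when raised), y across, z out. Face: x -260 to -12 mm, then a rubber lip 20 high, 12 thick; y within 144 mm either side, between lips 8 mm high. 50 mm above the bench when flat. Handle end: x below -140 mm.
- plate_handle (a point): Middle of the handle: round black bar along the deck's y, 14 mm thick, 100 mm long, on two 12 mm posts 45 mm either side of its middle; at (-285, 0, +45) mm in the deck's frame, beyond the handle-end edge; axes as the deck's. Moves on an arc about the hinge line; can be pinched from above at its middle and turns between the fingers.
- rack_entry (a point): Caged rack, fixed: channel floor's middle, below the first strap's front edge; x into the rack, y across, z up. Floor 6 mm above bench, channel 52 mm wide. Open mouth x -110 to 0 mm, open above and at its near end, side rails 8 thick, 13 mm high. Beyond 0: walls 60 high, three 20 mm straps, undersides 60, tops 65 mm above floor; end stop at 152 mm. Takes two blocks lengthwise; the second pushes the first on.
- tray_in (a point): Shallow aluminium tray (fixed): centre of its inner floor; x along its 200 mm length, y across its 130 mm width, z up. Walls 4 mm thick; the inner floor is 192 x 122 mm and the rim stands 14 mm above it; the floor is 4 mm above the bench.
- wax_bar: Bar of polishing compound, 100 x 45 x 35 mm. A bystander, loose: leave alone. Origin: on its underside.
- oil_bottle: Small oil bottle, 50 mm wide, 120 mm tall. A bystander, loose: leave alone. Origin: on its underside.
- mug: White mug, 76 mm wide, 85 mm tall. A bystander, loose: leave alone. Origin: on its underside.
- file: Flat file with wooden handle, 280 mm long. A bystander, loose: leave alone. Origin: on its underside.
- copper_stub: Copper bar end, 90 mm long, 40 mm thick. A bystander, loose: leave alone. Origin: on its underside.
- hammer: Hammer. A bystander, loose: leave alone. Origin: on its underside.
- tin: Steel tin, 66 mm wide, 70 mm tall. A bystander, loose: leave alone. Origin: on its underside.
Not all that is in view belongs to the job. What is shaped like the block_c but green is not meant. Leave any pink look-alike of the block_b alone.

How it is judged (in metres and radians):
On the way, in this order (a step that is already met when the one before it is completed fails the run):
1. all blocks stand on the handle end of the plate, which lies flat (value of joint plate below 0.04 rad and x of block_a in the frame of plate_deck between -0.27 and -0.14 m and y of block_a in the frame of plate_deck between -0.145 and 0.145 m and z of block_a in the frame of plate_deck between -0.008 and 0.012 m and x of block_b in the frame of plate_deck between -0.27 and -0.14 m and y of block_b in the frame of plate_deck between -0.145 and 0.145 m and z of block_b in the frame of plate_deck between -0.008 and 0.012 m and x of block_c in the frame of plate_deck between -0.27 and -0.14 m and y of block_c in the frame of plate_deck between -0.145 and 0.145 m and z of block_c in the frame of plate_deck between -0.008 and 0.012 m and x of block_d in the frame of plate_deck between -0.27 and -0.14 m and y of block_d in the frame of plate_deck between -0.145 and 0.145 m and z of block_d in the frame of plate_deck between -0.008 and 0.012 m), for 0.2 s.
2. the plate is raised to its stop and every slick block has slid down to the lower end (value of joint plate above 0.37 rad and x of block_b in the frame of plate_deck between -0.09 and 0 m and y of block_b in the frame of plate_deck between -0.15 and 0.15 m and z of block_b in the frame of plate_deck between -0.01 and 0.03 m and x of block_d in the frame of plate_deck between -0.09 and 0 m and y of block_d in the frame of plate_deck between -0.15 and 0.15 m and z of block_d in the frame of plate_deck between -0.01 and 0.03 m), for 0.2 s.
At the end, for the whole second after the job is handed in: The plate lies flat again (below 0.04 rad). Every block that stuck stands upright on the rack's channel floor with no more than 20 mm of its length outside the front edge of the first strap; every block that slid stands flat and upright on the tray's floor. All are at rest (value of joint plate below 0.04 rad and x of block_a in the frame of rack_entry between 0.012 and 0.15 m and y of block_a in the frame of rack_entry between -0.015 and 0.015 m and z of block_a in the frame of rack_entry between -0.006 and 0.012 m and angle between each of block_a, block_c, block_b, block_d's own z axis and vertical below 0.12 rad and linear speed of each of block_a, block_c, block_b, block_d below 0.02 m/s and x of block_c in the frame of rack_entry between 0.012 and 0.15 m and y of block_c in the frame of rack_entry between -0.015 and 0.015 m and z of block_c in the frame of rack_entry between -0.006 and 0.012 m and x of block_b in the frame of tray_in between -0.096 and 0.096 m and y of block_b in the frame of tray_in between -0.061 and 0.061 m and z of block_b in the frame of tray_in between -0.006 and 0.008 m and x of block_d in the frame of tray_in between -0.096 and 0.096 m and y of block_d in the frame of tray_in between -0.061 and 0.061 m and z of block_d in the frame of tray_in between -0.006 and 0.008 m); the robot touches nothing.
It fails at once if a bystander is moved by more than 40 mm (distance of any of wax_bar, oil_bottle, mug, file, copper_stub, hammer, tin from where it was at the start of the episode above 0.04 m).
Of block_a, block_c only 1 to 2 are there at a start; the rules pass over those that are not, and their reading is None.
Of block_b, block_d only 1 to 2 are there at a start; the rules pass over those that are not, and their reading is None.
At some moment in a run one of block_b, block_d may be knocked a few centimetres aside while the robot is not near it.
Once in a run the grip may slacken for a moment while it holds something.
It also fails if it takes over 210 s, if anything falls off the work surface, if the arm or the gripper's body presses on something with over 40 N, if the wrist force passes 120 N, or if a joint passes its speed limit or range.

## Working session

There is one attempt and no reset: what is moved stays moved. The work goes in short steps, Python scripts to look and compute and a tool call to move; the robot and the scene stay as the last step left them, time stands still between calls to the robot, and variables do not carry over. Pictures are saved under pics/ and viewed, at most 14 in all, crops included, and the job is handed in when it is done.

Besides the shell and the picture viewer there is one more tool, called after ">>>" as name(argument=value, ...), one argument or row to a line, values as JSON. send_rows: Moves the arm, as the interface text tells. Its arguments: {"type":"object","properties":{"steps":{"type":"array","items":{"type":"object","properties":{"dp":{"type":"array","items":{"type":"number"}},"roll":{"type":"number"},"jaw":{"type":"number"}}}},"newtons":{"type":"number"}},"required":["steps"]}

```bash
ls; mkdir -p pics; cat > h.py <<'E'
import numpy as np, cv2
from plant import r
def cap(n,f=None):
    c=r.capture(n)
    if f: cv2.imwrite('pics/'+f,c['image'])
    return c
def px2w(c,uv,z):
    R,_=cv2.Rodrigues(np.array(c['rvec'],float)); t=np.array(c['tvec'],float).ravel()
    K=np.array(c['K'],float); o=-R.T@t
    d=R.T@np.linalg.inv(K)@np.array([uv[0],uv[1],1.])
    return o+d*(z-o[2])/d[2]
def w2px(c,p):
    return cv2.projectPoints(np.array(p,float).reshape(-1,3),np.array(c['rvec'],float),np.array(c['tvec'],float),np.array(c['K'],float),None)[0].reshape(-1,2)
E
python3 - <<'E'
from h import *
print(r.get_state())
import pickle
for n in('scene','top'):
    c=cap(n,n+'0.png'); pickle.dump(c,open(n+'.pkl','wb')); R,_=cv2.Rodrigues(np.array(c['rvec']));print(n,(-R.T@np.array(c['tvec']).ravel()),c['K'])
E
```

```text
pics
{'time_s': 0.0, 'joints': array([-5.84343834e+01,  2.05907394e+01,  6.32600331e-01, -2.17839354e-02,
       -7.01363921e+01, -1.65056790e+01]), 'qd': array([-0.08214077,  0.02850521, -0.0406606 , -0.0054394 ,  0.06793045,
        0.02341248]), 'joint_torque': array([ 1.60618525e-03, -5.82715952e+01,  2.93046838e+01,  6.99696645e+00,
        6.85940424e-03, -1.86377606e-04]), 'tcp_pos': array([ 0.17522502, -0.65135672,  0.23961639]), 'eef_rot': array([ 1.79903546e+02, -7.22577416e-03, -1.64947475e+02]), 'contact_force': array([-5.02810461e-01, -6.77784441e-01,  4.23602661e-04]), 'moment': array([-0.05614643,  0.00196242,  0.00416424]), 'gripper_force': 0.0, 'gripper_width': 0.08745831789123551}
scene [1.05334676 0.87931376 0.7407179 ] [[438.5351748    0.         279.68602839]
 [  0.         438.5351748  221.7643122 ]
 [  0.           0.           1.        ]]
top [ 0.45942885 -0.00588057  1.11581029] [[403.49982576   0.         283.96710078]
 [  0.         403.49982576 208.00345707]
 [  0.           0.           1.        ]]
```

View pics/top0.png

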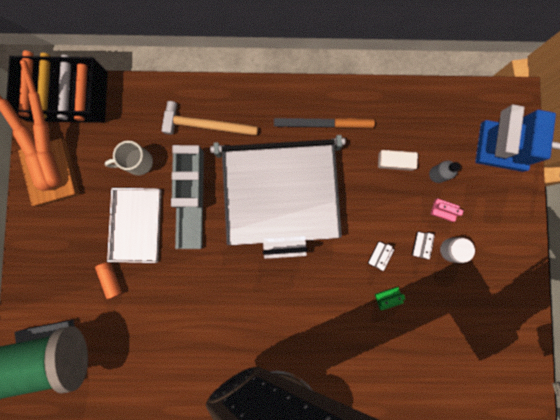

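View pics/scene0.png

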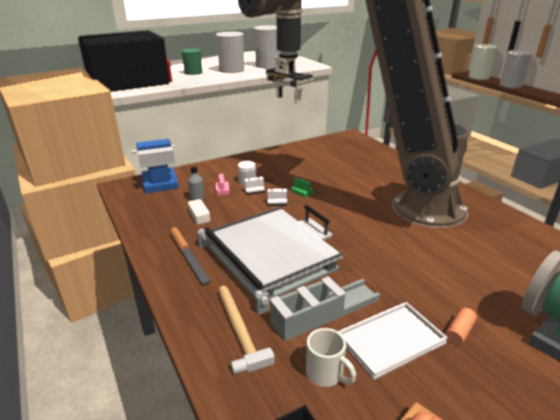

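The top view shows two real blocks at about (381,256) and (424,245). The plate is around (282,193) with its handle at (285,247), the rack at (188,200) and the tray at (134,226). I'll take enlarged crops to measure them.

```bash
python3 - <<'E'
import cv2
i=cv2.imread('pics/top0.png')
a=cv2.resize(i[225:275,360:480],None,fx=6,fy=6,interpolation=cv2.INTER_CUBIC)
b=cv2.resize(i[130:275,100:350],None,fx=3,fy=3,interpolation=cv2.INTER_CUBIC)[:,:720]
cv2.imwrite('pics/c1.png',a)
cv2.imwrite('pics/c2.png',b)
E
```

```text
(no output)
```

View pics/c1.png

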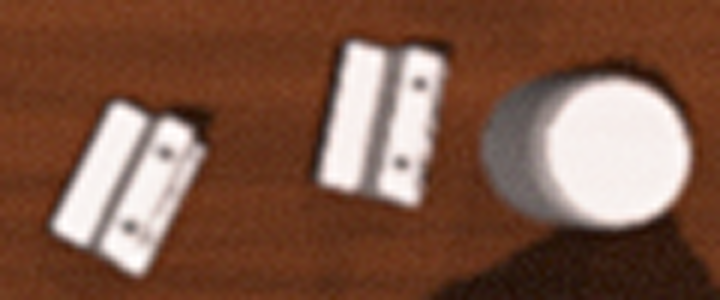

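View pics/c2.png

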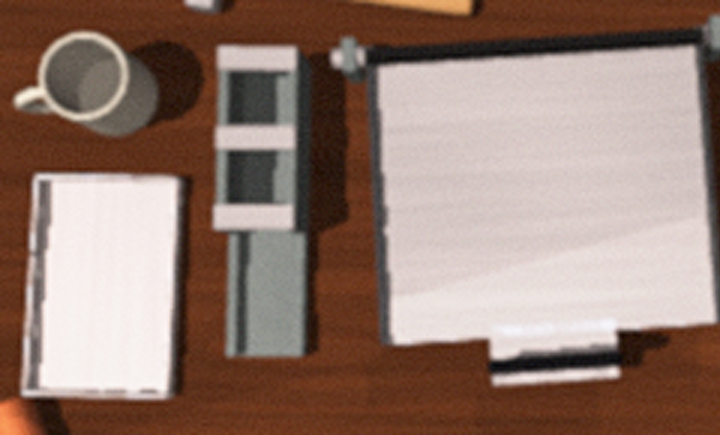

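The crops give foot corners for both blocks, the plate's corners and handle bar, and the rack and tray outlines. I'll convert these to world coordinates.

```bash
python3 - <<'E'
import pickle
from h import *
c=pickle.load(open('top.pkl','rb'))
def P(U,V,s,o,z): return px2w(c,((U+.5)/s-.5+o[0],(V+.5)/s-.5+o[1]),z)[:2]
np.set_printoptions(precision=4,suppress=True)
for n,L in dict(b1=[(115,98),(50,228),(143,278),(207,148)],b2=[(348,40),(318,185),(418,206),(446,48)]).items():
    q=np.array([P(*p,6,(360,225),.018) for p in L]); e=q[0]-q[1]+q[3]-q[2]
    print(n,q.mean(0),'long axis deg',np.degrees(np.arctan2(e[1],e[0])),[np.linalg.norm(q[i]-q[i-1]) for i in range(4)])
o=(100,130)
def pr(n,L,z): 
    q=np.array([P(*p,3,o,z) for p in L]);print(n,q.mean(0),q.ravel(),[np.linalg.norm(q[i]-q[i-1]) for i in range(len(q))])
    for i in range(len(q)): d=q[i]-q[i-1];print('   ang',np.degrees(np.arctan2(d[1],d[0])))
pr('handle',[(490,366),(618,357)],.095)
pr('plate',[(368,50),(386,343),(718,322),(700,38)],.055)
pr('tray',[(33,175),(22,397),(176,397),(183,177)],.018)
pr('rackmouth',[(228,354),(306,354)],.019)
pr('rackstraps',[(214,228),(295,231),(299,46),(218,46)],.071)
pr('mouthside',[(228,354),(229,235)],.019)
E
```

```text
b1 [ 0.4312 -0.2792] long axis deg -26.9323009341859 [np.float64(0.04698186145454509), np.float64(0.06592410816745763), np.float64(0.047141486514272184), np.float64(0.06561265872072843)]
b2 [ 0.4632 -0.3947] long axis deg -11.980128321566625 [np.float64(0.04470095397551806), np.float64(0.06726698824360423), np.float64(0.04600597524583293), np.float64(0.07283947329021949)]
handle [ 0.4448 -0.0163] [ 0.4405  0.0374  0.4491 -0.0699] [np.float64(0.10764123915108299), np.float64(0.10764123915108299)]
   ang 94.63442173311135
   ang -85.36557826688865
plate [ 0.5976 -0.0054] [ 0.7184  0.1521  0.4586  0.13    0.4802 -0.1598  0.7333 -0.144 ] [np.float64(0.29647377646276385), np.float64(0.26071517252358917), np.float64(0.2906161650638854), np.float64(0.25361113480449105)]
   ang 92.88045560785832
   ang -175.1300939161415
   ang -85.74605571809643
   ang 3.583026105631071
tray [0.5074 0.391 ] [0.6074 0.4595 0.4068 0.4594 0.4083 0.3218 0.6073 0.3232] [np.float64(0.1363496106721518), np.float64(0.20067584972345165), np.float64(0.1376404840069213), np.float64(0.19905424544290468)]
   ang 89.94124367101462
   ang -179.96749603361502
   ang -89.38113942778031
   ang 0.40204669298974616
rackmouth [0.4476 0.2413] [0.4472 0.2763 0.448  0.2063] [np.float64(0.07004439550660554), np.float64(0.07004439550660554)]
   ang 90.63709631404909
   ang -89.36290368595093
rackstraps [0.636  0.2448] [0.556  0.2789 0.5543 0.2089 0.7173 0.2103 0.7163 0.2812] [np.float64(0.1602940243982124), np.float64(0.07001873237315501), np.float64(0.16300090100002507), np.float64(0.07088158447442461)]
   ang -179.1761064990228
   ang -91.44297467878944
   ang 0.5013442391355093
   ang 90.77116873884901
mouthside [0.5009 0.2778] [0.4472 0.2763 0.5546 0.2792] [np.float64(0.10749861629867395), np.float64(0.10749861629867395)]
   ang -178.46743055582755
   ang 1.5325694441724629
```

```bash
cat >> h.py <<'E'
def go(x,y,z,yaw):
    s=r.get_state(); p=s['tcp_pos']; w=s['eef_rot'][2]; a=np.radians(w)
    d=np.array([x,y,z])-p
    roll=-np.radians((yaw-w+180)%360-180)
    tx=d[0]*np.cos(a)+d[1]*np.sin(a); ty=d[0]*np.sin(a)-d[1]*np.cos(a)
    print('t %.2f'%s['time_s'],'tcp',p.round(4),'rot',s['eef_rot'].round(2),'w %.4f'%s['gripper_width'],'F',s['contact_force'].round(1))
    print('dp [%.1f, %.1f, %.1f] roll %.4f'%(tx*1e3,ty*1e3,-d[2]*1e3,roll))
E
python3 - <<'E'
from h import *
go(.431,-.279,.2,-207)
E
```

```text
t 0.10 tcp [ 0.1752 -0.6514  0.2397] rot [ 1.7992e+02 -1.0000e-02 -1.6494e+02] w 0.0877 F [-0.1  0.1  0.1]
dp [-343.7, 293.2, 39.7] roll 0.7340
```

>>> send_rows(
  steps=[
    {"dp": [-43, 37, 5], "roll": 0.1, "jaw": 60},
    {"dp": [-86, 73, 10], "roll": 0.2, "jaw": 60},
    {"dp": [-129, 110, 15], "roll": 0.3, "jaw": 60},
    {"dp": [-172, 147, 20], "roll": 0.4, "jaw": 40},
    {"dp": [-215, 183, 25], "roll": 0.5, "jaw": 40},
  ],
  newtons=30,
)

```text
time_s: 0.72
tcp_pos: [0.336, -0.4175, 0.2153]
eef_rot: [180.0, -0.0, 166.2]
contact_force: [1.4, 0.7, -0.7]
gripper_width: 0.043
gripper_force: 0.0
```

```bash
python3 - <<'E'
from h import *
go(.431,-.279,.2,-207)
E
```

```text
t 0.72 tcp [ 0.336  -0.4175  0.2153] rot [ 1.7999e+02 -1.0000e-02  1.6621e+02] w 0.0430 F [ 1.4  0.7 -0.7]
dp [-59.2, 157.2, 15.3] roll 0.2306
```

>>> send_rows(
  steps=[
    {"dp": [-20, 53, 5], "roll": 0.08, "jaw": 40},
    {"dp": [-40, 105, 10], "roll": 0.16, "jaw": 40},
    {"dp": [-59, 157, 15], "roll": 0.23, "jaw": 40},
    {"dp": [-59, 157, 15], "roll": 0.23, "jaw": 40},
    {"dp": [-59, 157, 15], "roll": 0.23, "jaw": 40},
  ],
)

```text
time_s: 1.35
tcp_pos: [0.4296, -0.2802, 0.2004]
eef_rot: [-180.0, -0.0, 153.3]
contact_force: [-0.8, -0.9, 0.7]
gripper_width: 0.0349
gripper_force: 0.0
```

```bash
python3 - <<'E'
from h import *
import pickle
c=cap('wrist','w1.png');pickle.dump(c,open('w1.pkl','wb'))
go(.431,-.279,.037,-207)
E
```

```text
t 1.40 tcp [ 0.4293 -0.2808  0.2004] rot [-1.7999e+02 -3.0000e-02  1.5325e+02] w 0.0351 F [-0.2 -0.1 -0.3]
dp [-0.7, 2.4, 163.4] roll 0.0043
```

View pics/w1.png

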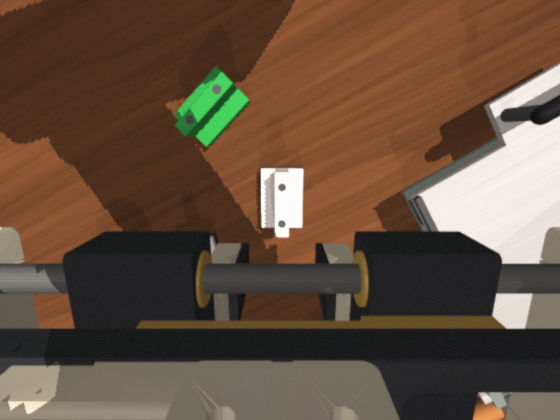

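The wrist view shows the block upright and aligned in the image. Its web top centre is at about (282,204), with ends at rows 172 and 236.

```bash
python3 - <<'E'
from h import *
import pickle
c=pickle.load(open('w1.pkl','rb'))
a=px2w(c,(282,171),.05);b=px2w(c,(282.5,236),.05);print(a,b,np.linalg.norm(a-b),np.degrees(np.arctan2(*(a-b)[1::-1])))
f=[px2w(c,p,.018) for p in((261,168),(303,168),(302,227),(261,227))];print(np.mean(f,0),np.linalg.norm(f[0]-f[1]),np.linalg.norm(f[2]-f[1]))
m=(a+b)/2; go(m[0],m[1],.037,-207)
E
```

```text
[ 0.40104366 -0.26572646  0.05      ] [ 0.45820874 -0.29384393  0.05      ] 0.06370587329746898 153.8090676423456
[ 0.42987586 -0.2805096   0.018     ] 0.04331089309070016 0.06348879673539723
t 1.40 tcp [ 0.4293 -0.2808  0.2004] rot [-1.7999e+02 -3.0000e-02  1.5325e+02] w 0.0351 F [-0.2 -0.1 -0.3]
dp [0.1, 1.0, 163.4] roll 0.0043
```

>>> send_rows(
  steps=[
    {"dp": [0, 1, 55], "roll": 0, "jaw": 40},
    {"dp": [0, 1, 110], "roll": 0, "jaw": 40},
    {"dp": [0, 1, 145], "roll": 0, "jaw": 40},
    {"dp": [0, 1, 163], "roll": 0, "jaw": 40},
    {"dp": [0, 1, 163], "roll": 0, "jaw": 40},
  ],
)

```text
time_s: 2.02
tcp_pos: [0.4284, -0.2805, 0.0363]
eef_rot: [-180.0, -0.2, 153.1]
contact_force: [0.2, -0.7, 0.5]
gripper_width: 0.0351
gripper_force: 0.0
```

>>> send_rows(
  steps=[
    {"dp": [0, 0, 0], "roll": 0, "jaw": 0},
    {"dp": [0, 0, 0], "roll": 0, "jaw": 0},
    {"dp": [0, 0, 0], "roll": 0, "jaw": 0},
    {"dp": [0, 0, 0], "roll": 0, "jaw": 0},
  ],
  newtons=40,
)

```text
time_s: 2.52
tcp_pos: [0.4304, -0.2799, 0.0384]
eef_rot: [180.0, 0.1, 153.3]
contact_force: [-1.6, -2.1, 6.2]
gripper_width: 0.0139
gripper_force: 40.0
```

>>> send_rows(
  steps=[
    {"dp": [0, 0, -40], "roll": 0, "jaw": 0},
    {"dp": [0, 0, -80], "roll": 0, "jaw": 0},
    {"dp": [0, 0, -120], "roll": 0, "jaw": 0},
    {"dp": [0, 0, -120], "roll": 0, "jaw": 0},
  ],
)

```text
time_s: 3.02
tcp_pos: [0.4319, -0.2799, 0.1607]
eef_rot: [179.9, 0.3, 153.3]
contact_force: [-0.9, 0.8, -2.5]
gripper_width: 0.0137
gripper_force: 40.0
```

```bash
cat >> h.py <<'E'
H=np.array([.7290,.0056]); YD=4.4
def deck(x,y):
    a=np.radians(YD); return H[0]+x*np.cos(a)-y*np.sin(a), H[1]+x*np.sin(a)+y*np.cos(a)
E
python3 - <<'E'
from h import *
p=deck(-.205,-.065);print(p)
go(*p,.157,-180+YD)
E
```

```text
(np.float64(0.5295909226217246), np.float64(-0.07493582966074763))
t 3.02 tcp [ 0.4319 -0.2799  0.1607] rot [179.92   0.35 153.26] w 0.0137 F [-0.9  0.8 -2.5]
dp [5.0, 227.0, 3.7] roll -0.5435
```

>>> send_rows(
  steps=[
    {"dp": [1, 45, 0], "roll": -0.12, "jaw": 0},
    {"dp": [2, 95, 0], "roll": -0.26, "jaw": 0},
    {"dp": [3, 145, 0], "roll": -0.4, "jaw": 0},
    {"dp": [4, 195, 0], "roll": -0.54, "jaw": 0},
    {"dp": [5, 227, 0], "roll": -0.54, "jaw": 0},
  ],
)

```text
time_s: 3.65
tcp_pos: [0.5279, -0.0725, 0.1563]
eef_rot: [180.0, -0.1, -175.6]
contact_force: [-0.7, -0.2, -1.3]
gripper_width: 0.0135
gripper_force: 40.0
```

>>> send_rows(
  steps=[
    {"dp": [0, 0, 0], "roll": 0, "jaw": 0},
    {"dp": [0, 0, 0], "roll": 0, "jaw": 0},
    {"dp": [0, 0, 30], "roll": 0, "jaw": 0},
    {"dp": [0, 0, 50], "roll": 0, "jaw": 0},
    {"dp": [0, 0, 50], "roll": 0, "jaw": 0},
  ],
)

```text
time_s: 4.28
tcp_pos: [0.526, -0.0758, 0.1059]
eef_rot: [-180.0, -0.2, -175.9]
contact_force: [-0.2, -0.7, -1.8]
gripper_width: 0.0136
gripper_force: 40.0
```

```bash
python3 - <<'E'
from h import *
p=deck(-.205,-.065);print(p)
go(*p,.0885,-180+YD)
E
```

```text
(np.float64(0.5295909226217246), np.float64(-0.07493582966074763))
t 4.28 tcp [ 0.526  -0.0758  0.1059] rot [-179.99   -0.23 -175.92] w 0.0136 F [-0.2 -0.7 -1.8]
dp [-3.6, 0.6, 17.4] roll -0.0057
```

>>> send_rows(
  steps=[
    {"dp": [-2, 0, 8], "roll": 0, "jaw": 0},
    {"dp": [-2, 0, 14], "roll": 0, "jaw": 0},
    {"dp": [-2, 0, 17], "roll": 0, "jaw": 0},
    {"dp": [-2, 0, 18], "roll": 0, "jaw": 0},
    {"dp": [-2, 0, 18], "roll": 0, "jaw": 0},
  ],
)

```text
time_s: 4.9
tcp_pos: [0.53, -0.0745, 0.0897]
eef_rot: [-180.0, 0.0, -175.8]
contact_force: [-0.5, -0.3, -2.3]
gripper_width: 0.0133
gripper_force: 40.0
```

>>> send_rows(
  steps=[
    {"dp": [0, 0, 1], "roll": 0, "jaw": 0},
    {"dp": [0, 0, 2], "roll": 0, "jaw": 0},
    {"dp": [0, 0, 2], "roll": 0, "jaw": 0},
  ],
)

```text
time_s: 5.28
tcp_pos: [0.53, -0.0745, 0.0882]
eef_rot: [-180.0, 0.0, -175.8]
contact_force: [-2.9, -0.0, 4.1]
gripper_width: 0.0135
gripper_force: 40.0
```

>>> send_rows(
  steps=[
    {"dp": [0, 0, 1], "roll": 0, "jaw": 0},
    {"dp": [0, 0, 1], "roll": 0, "jaw": 0},
  ],
)

```text
time_s: 5.52
tcp_pos: [0.53, -0.0746, 0.0878]
eef_rot: [-180.0, 0.0, -175.8]
contact_force: [-4.6, 0.2, 10.1]
gripper_width: 0.0136
gripper_force: 40.0
```

>>> send_rows(
  steps=[
    {"dp": [0, 0, 0], "roll": 0, "jaw": 35},
    {"dp": [0, 0, 0], "roll": 0, "jaw": 35},
    {"dp": [0, 0, -40], "roll": 0, "jaw": 35},
    {"dp": [0, 0, -85], "roll": 0, "jaw": 35},
    {"dp": [0, 0, -110], "roll": 0, "jaw": 35},
  ],
)

```text
time_s: 6.15
tcp_pos: [0.5308, -0.0745, 0.1989]
eef_rot: [-180.0, 0.2, -175.8]
contact_force: [-0.5, 0.5, -0.5]
gripper_width: 0.0308
gripper_force: 0.0
```

```bash
python3 - <<'E'
from h import *
go(.463,-.395,.2,168)
E
```

```text
t 6.15 tcp [ 0.5308 -0.0745  0.1989] rot [-1.8000e+02  1.6000e-01 -1.7582e+02] w 0.0308 F [-0.5  0.5 -0.5]
dp [91.0, -314.7, -1.1] roll 0.2825
```

>>> send_rows(
  steps=[
    {"dp": [16, -54, 0], "roll": 0.06, "jaw": 30},
    {"dp": [32, -108, 0], "roll": 0.12, "jaw": 30},
    {"dp": [48, -162, 0], "roll": 0.18, "jaw": 30},
    {"dp": [64, -216, 0], "roll": 0.24, "jaw": 30},
    {"dp": [80, -270, 0], "roll": 0.28, "jaw": 30},
  ],
)

```text
time_s: 6.78
tcp_pos: [0.4692, -0.3514, 0.1964]
eef_rot: [-180.0, 0.0, 168.1]
contact_force: [1.6, 0.4, -0.1]
gripper_width: 0.0261
gripper_force: 0.0
```

```bash
python3 - <<'E'
from h import *
go(.463,-.395,.2,168)
E
```

```text
t 6.78 tcp [ 0.4692 -0.3514  0.1964] rot [-1.8000e+02  1.0000e-02  1.6805e+02] w 0.0261 F [ 1.6  0.4 -0.1]
dp [-2.9, -43.9, -3.6] roll 0.0009
```

>>> send_rows(
  steps=[
    {"dp": [-3, -44, -3], "roll": 0, "jaw": 30},
    {"dp": [-3, -44, -3], "roll": 0, "jaw": 30},
    {"dp": [-3, -44, -3], "roll": 0, "jaw": 30},
  ],
)

```text
time_s: 7.15
tcp_pos: [0.4633, -0.3933, 0.199]
eef_rot: [180.0, -0.0, 168.1]
contact_force: [0.1, 0.6, 0.6]
gripper_width: 0.026
gripper_force: 0.0
```

```bash
python3 - <<'E'
from h import *
import pickle
c=cap('wrist','w2.png');pickle.dump(c,open('w2.pkl','wb'))
go(.478,-.398,.037,168)
E
```

```text
t 7.20 tcp [ 0.4636 -0.3928  0.1992] rot [ 1.7998e+02 -3.0000e-02  1.6813e+02] w 0.0262 F [0.4 0.8 0.7]
dp [-15.2, -2.1, 162.2] roll 0.0023
```

View pics/w2.png

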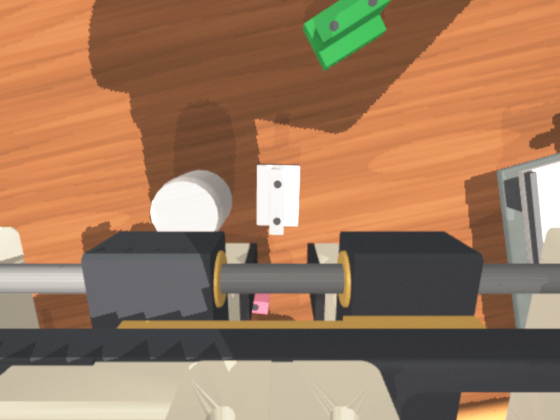

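The block's web top runs from about (277,168) to (276,234). The tin's edge is near column 232, about 45 mm from the web, so the fingers clear it.

```bash
python3 - <<'E'
from h import *
import pickle
c=pickle.load(open('w2.pkl','rb'))
a=px2w(c,(277.3,168),.05);b=px2w(c,(276.5,234),.05);print(a,b,np.linalg.norm(a-b),np.degrees(np.arctan2(*(a-b)[1::-1])))
f=[px2w(c,p,.018) for p in((257,165),(299.5,165),(299,226.5),(256,226.5))];print(np.mean(f,0),np.linalg.norm(f[0]-f[1]),np.linalg.norm(f[2]-f[1]))
m=(a+b)/2+.006*(b-a)/np.linalg.norm(b-a); go(m[0],m[1],.037,168)
E
```

```text
[ 0.42829125 -0.38995831  0.05      ] [ 0.49083012 -0.40414795  0.05      ] 0.06412843887025116 167.21641541172588
[ 0.46080667 -0.39678132  0.018     ] 0.04354219183264045 0.06571843001591017
t 7.20 tcp [ 0.4636 -0.3928  0.1992] rot [ 1.7998e+02 -3.0000e-02  1.6813e+02] w 0.0262 F [0.4 0.8 0.7]
dp [-3.0, -5.1, 162.2] roll 0.0023
```

>>> send_rows(
  steps=[
    {"dp": [-3, -5, 55], "roll": 0.01, "jaw": 32},
    {"dp": [-3, -5, 110], "roll": 0.01, "jaw": 32},
    {"dp": [-3, -5, 145], "roll": 0.01, "jaw": 32},
    {"dp": [-3, -5, 163], "roll": 0.01, "jaw": 32},
    {"dp": [-3, -5, 163], "roll": 0.01, "jaw": 32},
  ],
)

```text
time_s: 7.82
tcp_pos: [0.4655, -0.3981, 0.036]
eef_rot: [180.0, -0.1, 167.6]
contact_force: [0.8, 0.0, 0.7]
gripper_width: 0.0279
gripper_force: 0.0
```

>>> send_rows(
  steps=[
    {"dp": [0, 0, 0], "roll": 0, "jaw": 0},
    {"dp": [0, 0, 0], "roll": 0, "jaw": 0},
    {"dp": [0, 0, 0], "roll": 0, "jaw": 0},
    {"dp": [0, 0, 0], "roll": 0, "jaw": 0},
  ],
)

```text
time_s: 8.32
tcp_pos: [0.4665, -0.3993, 0.0383]
eef_rot: [-180.0, 0.2, 167.6]
contact_force: [-0.8, 1.4, 8.0]
gripper_width: 0.0139
gripper_force: 40.0
```

>>> send_rows(
  steps=[
    {"dp": [0, 0, -40], "roll": 0, "jaw": 0},
    {"dp": [0, 0, -80], "roll": 0, "jaw": 0},
    {"dp": [0, 0, -125], "roll": 0, "jaw": 0},
    {"dp": [0, 0, -125], "roll": 0, "jaw": 0},
  ],
)

```text
time_s: 8.82
tcp_pos: [0.4674, -0.4, 0.1661]
eef_rot: [-179.9, 0.4, 167.6]
contact_force: [0.2, 0.5, -1.8]
gripper_width: 0.0137
gripper_force: 40.0
```

```bash
python3 - <<'E'
from h import *
p=deck(-.199,.06);print(p)
go(*p,.1605,-180+YD)
E
```

```text
(np.float64(0.5259833606192337), np.float64(0.0501560785363783))
t 8.82 tcp [ 0.4674 -0.4     0.1661] rot [-179.88    0.43  167.57] w 0.0137 F [ 0.2  0.5 -1.8]
dp [39.7, 452.2, 5.6] roll -0.2938
```

>>> send_rows(
  steps=[
    {"dp": [4, 45, -10], "roll": -0.06, "jaw": 0},
    {"dp": [9, 100, -10], "roll": -0.12, "jaw": 0},
    {"dp": [14, 160, -10], "roll": -0.18, "jaw": 0},
    {"dp": [19, 220, -10], "roll": -0.24, "jaw": 0},
    {"dp": [24, 275, -10], "roll": -0.29, "jaw": 0},
  ],
)

```text
time_s: 9.45
tcp_pos: [0.5007, -0.1232, 0.1709]
eef_rot: [180.0, -0.0, -175.7]
contact_force: [1.1, 0.3, -1.7]
gripper_width: 0.0138
gripper_force: 40.0
```

```bash
python3 - <<'E'
from h import *
p=deck(-.199,.06);print(p)
go(*p,.1605,-180+YD)
E
```

```text
(np.float64(0.5259833606192337), np.float64(0.0501560785363783))
t 9.45 tcp [ 0.5007 -0.1232  0.1709] rot [ 1.7998e+02 -4.0000e-02 -1.7574e+02] w 0.0138 F [ 1.1  0.3 -1.7]
dp [-38.1, 171.0, 10.4] roll -0.0024
```

>>> send_rows(
  steps=[
    {"dp": [-12, 55, 0], "roll": 0, "jaw": 0},
    {"dp": [-25, 110, 0], "roll": 0, "jaw": 0},
    {"dp": [-36, 160, 0], "roll": 0, "jaw": 0},
    {"dp": [-38, 171, 10], "roll": 0, "jaw": 0},
    {"dp": [-38, 171, 60], "roll": 0, "jaw": 0},
  ],
)

```text
time_s: 10.07
tcp_pos: [0.5286, 0.0499, 0.1127]
eef_rot: [179.9, 0.3, -175.7]
contact_force: [0.1, 0.1, -2.9]
gripper_width: 0.0141
gripper_force: 40.0
```

>>> send_rows(
  steps=[
    {"dp": [0, 0, 0], "roll": 0, "jaw": 0},
    {"dp": [0, 0, 0], "roll": 0, "jaw": 0},
    {"dp": [0, 0, 0], "roll": 0, "jaw": 0},
  ],
)

```text
time_s: 10.45
tcp_pos: [0.5278, 0.0481, 0.1132]
eef_rot: [180.0, 0.1, -175.9]
contact_force: [-0.1, 1.2, -1.5]
gripper_width: 0.0137
gripper_force: 40.0
```

```bash
python3 - <<'E'
from h import *
p=deck(-.199,.06);print(p)
go(*p,.0885,-180+YD)
E
```

```text
(np.float64(0.5259833606192337), np.float64(0.0501560785363783))
t 10.45 tcp [0.5278 0.0481 0.1132] rot [ 1.7996e+02  1.4000e-01 -1.7585e+02] w 0.0137 F [-0.1  1.2 -1.5]
dp [1.7, 2.2, 24.7] roll -0.0044
```

>>> send_rows(
  steps=[
    {"dp": [1, 1, 10], "roll": 0, "jaw": 0},
    {"dp": [1, 1, 18], "roll": 0, "jaw": 0},
    {"dp": [1, 1, 22], "roll": 0, "jaw": 0},
    {"dp": [1, 1, 24], "roll": 0, "jaw": 0},
    {"dp": [1, 1, 24], "roll": 0, "jaw": 0},
  ],
)

```text
time_s: 11.08
tcp_pos: [0.5263, 0.0493, 0.0879]
eef_rot: [180.0, 0.1, -175.8]
contact_force: [1.4, -0.1, 0.8]
gripper_width: 0.0136
gripper_force: 40.0
```

>>> send_rows(
  steps=[
    {"dp": [0, 0, 1], "roll": 0, "jaw": 0},
    {"dp": [0, 0, 1], "roll": 0, "jaw": 0},
  ],
)

```text
time_s: 11.32
tcp_pos: [0.5268, 0.0493, 0.0878]
eef_rot: [180.0, 0.1, -175.8]
contact_force: [-1.6, -0.5, 8.1]
gripper_width: 0.0138
gripper_force: 40.0
```

>>> send_rows(
  steps=[
    {"dp": [0, 0, 0], "roll": 0, "jaw": 40},
    {"dp": [0, 0, 0], "roll": 0, "jaw": 40},
    {"dp": [0, 0, -40], "roll": 0, "jaw": 40},
    {"dp": [0, 0, -90], "roll": 0, "jaw": 50},
    {"dp": [0, 0, -130], "roll": 0, "jaw": 50},
  ],
)

```text
time_s: 11.95
tcp_pos: [0.5258, 0.0492, 0.2183]
eef_rot: [180.0, 0.0, -175.8]
contact_force: [0.7, -0.6, 0.3]
gripper_width: 0.0433
gripper_force: 0.0
```

```bash
python3 - <<'E'
from h import *
go(.4448,-.0163,.2,-85.6)
E
```

```text
t 11.95 tcp [0.5258 0.0492 0.2183] rot [ 1.7999e+02  4.0000e-02 -1.7582e+02] w 0.0433 F [ 0.7 -0.6  0.3]
dp [85.6, -59.4, 18.3] roll -1.5746
```

>>> send_rows(
  steps=[
    {"dp": [17, -12, 0], "roll": -0.18, "jaw": 50},
    {"dp": [34, -24, 0], "roll": -0.36, "jaw": 50},
    {"dp": [51, -36, 0], "roll": -0.54, "jaw": 50},
    {"dp": [68, -48, 0], "roll": -0.72, "jaw": 50},
    {"dp": [86, -59, 0], "roll": -0.9, "jaw": 50},
  ],
)

```text
time_s: 12.58
tcp_pos: [0.4436, -0.0164, 0.2163]
eef_rot: [180.0, -0.0, -123.9]
contact_force: [0.4, 0.1, -1.0]
gripper_width: 0.0436
gripper_force: 0.0
```

>>> send_rows(
  steps=[
    {"dp": [0, 0, 0], "roll": -0.17, "jaw": 50},
    {"dp": [0, 0, 0], "roll": -0.34, "jaw": 50},
    {"dp": [0, 0, 0], "roll": -0.51, "jaw": 50},
    {"dp": [0, 0, 0], "roll": -0.675, "jaw": 50},
    {"dp": [0, 0, 0], "roll": -0.675, "jaw": 50},
  ],
)

```text
time_s: 13.2
tcp_pos: [0.4441, -0.016, 0.2164]
eef_rot: [180.0, -0.0, -85.7]
contact_force: [0.5, -0.9, -0.1]
gripper_width: 0.0439
gripper_force: 0.0
```

```bash
python3 - <<'E'
from h import *
import pickle
c=cap('wrist','w3.png');pickle.dump(c,open('w3.pkl','wb'))
go(.4448,-.0163,.1,-85.6)
E
```

```text
t 13.25 tcp [ 0.4441 -0.016   0.2164] rot [179.98  -0.   -85.79] w 0.0434 F [ 0.9  0.5 -0.3]
dp [0.4, -0.7, 116.4] roll -0.0034
```

View pics/w3.png

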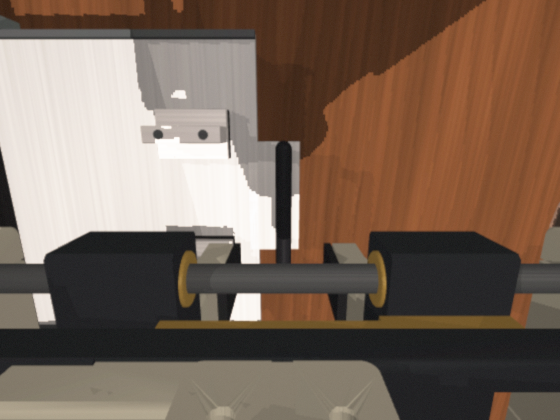

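The handle bar is centred between the fingers at column ~283. Both blocks stand upright on the handle end.

>>> send_rows(
  steps=[
    {"dp": [0, -1, 50], "roll": 0, "jaw": 45},
    {"dp": [0, -1, 90], "roll": 0, "jaw": 45},
    {"dp": [0, -1, 115], "roll": 0, "jaw": 45},
    {"dp": [0, -1, 126], "roll": 0, "jaw": 45},
    {"dp": [0, -1, 126], "roll": 0, "jaw": 45},
  ],
)

```text
time_s: 13.88
tcp_pos: [0.4452, -0.016, 0.0904]
eef_rot: [179.9, -0.0, -85.7]
contact_force: [0.3, 0.5, 0.5]
gripper_width: 0.0396
gripper_force: 0.0
```

>>> send_rows(
  steps=[
    {"dp": [0, 0, 0], "roll": 0, "jaw": 0},
    {"dp": [0, 0, 0], "roll": 0, "jaw": 0},
    {"dp": [0, 0, 0], "roll": 0, "jaw": 0},
    {"dp": [0, 0, 0], "roll": 0, "jaw": 0},
  ],
  newtons=45,
)

```text
time_s: 14.38
tcp_pos: [0.443, -0.0163, 0.0906]
eef_rot: [179.8, -0.0, -85.6]
contact_force: [-8.4, 2.3, 9.2]
gripper_width: 0.0126
gripper_force: 45.0
```

```bash
python3 - <<'E'
from h import *
c=cap('top','t2.png')
i=c['image'][130:275,100:350];cv2.imwrite('pics/t2c.png',cv2.resize(i,None,fx=3,fy=3))
go(.4448,-.0163,.09,-85.6)
E
```

```text
t 14.43 tcp [ 0.443  -0.0163  0.0906] rot [ 1.7979e+02 -1.0000e-02 -8.5650e+01] w 0.0124 F [-8.8  2.8  8.3]
dp [0.1, -1.8, 0.6] roll -0.0008
```

View pics/t2c.png

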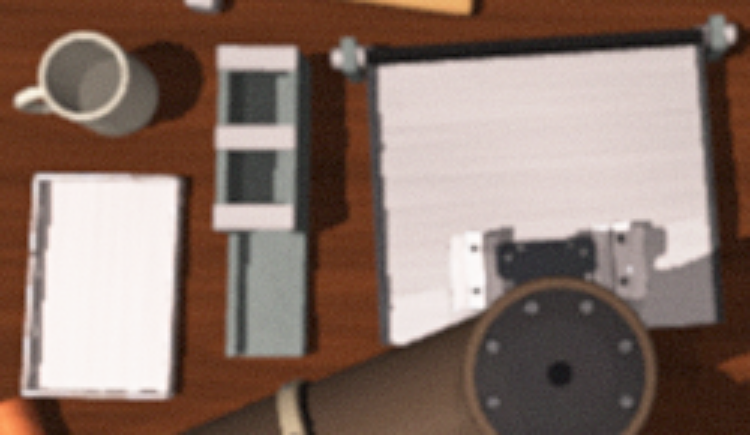

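Both blocks stand on the handle end, with their webs near columns 475 and 620 of the crop. The handle is gripped, so I'll raise the plate along the arc.

>>> send_rows(
  steps=[
    {"dp": [0, 1, -9], "roll": 0, "jaw": 0},
    {"dp": [0, -1, -18], "roll": 0, "jaw": 0},
    {"dp": [0, -5, -28], "roll": 0, "jaw": 0},
    {"dp": [0, -9, -42], "roll": 0, "jaw": 0},
    {"dp": [0, -14, -56], "roll": 0, "jaw": 0},
  ],
)

```text
time_s: 15.05
tcp_pos: [0.4569, -0.0152, 0.1461]
eef_rot: [179.7, -0.0, -85.7]
contact_force: [-3.6, 0.1, -9.0]
gripper_width: 0.0129
gripper_force: 45.0
```

```bash
python3 - <<'E'
from h import *
go(.4448+.043,-.0163+.003,.202,-85.6)
E
```

```text
t 15.05 tcp [ 0.4569 -0.0152  0.1461] rot [179.71  -0.   -85.65] w 0.0129 F [-3.6  0.1 -9. ]
dp [0.4, -31.0, -55.9] roll -0.0009
```

>>> send_rows(
  steps=[
    {"dp": [0, -5, -13], "roll": 0, "jaw": 0},
    {"dp": [0, -11, -26], "roll": 0, "jaw": 0},
    {"dp": [0, -17, -38], "roll": 0, "jaw": 0},
    {"dp": [0, -23, -47], "roll": 0, "jaw": 0},
    {"dp": [0, -28, -55], "roll": 0, "jaw": 0},
  ],
)

```text
time_s: 15.68
tcp_pos: [0.4827, -0.0133, 0.2006]
eef_rot: [179.5, -0.0, -85.7]
contact_force: [-14.0, 3.2, -1.3]
gripper_width: 0.0128
gripper_force: 45.0
```

>>> send_rows(
  steps=[
    {"dp": [0, -1, -1], "roll": 0, "jaw": 0},
    {"dp": [0, -1, -2], "roll": 0, "jaw": 0},
    {"dp": [0, -1, -2], "roll": 0, "jaw": 0},
    {"dp": [0, -1, -2], "roll": 0, "jaw": 0},
    {"dp": [0, -1, -2], "roll": 0, "jaw": 0},
  ],
)

```text
time_s: 16.3
tcp_pos: [0.484, -0.0132, 0.2027]
eef_rot: [179.5, -0.0, -85.7]
contact_force: [-14.2, 4.0, 0.3]
gripper_width: 0.0127
gripper_force: 45.0
```

>>> send_rows(
  steps=[
    {"dp": [0, 0, 0], "roll": 0, "jaw": 0},
    {"dp": [0, 0, 0], "roll": 0, "jaw": 0},
    {"dp": [0, 0, 0], "roll": 0, "jaw": 0},
    {"dp": [0, 0, 0], "roll": 0, "jaw": 0},
    {"dp": [0, 0, 0], "roll": 0, "jaw": 0},
  ],
)

```text
time_s: 16.92
tcp_pos: [0.4839, -0.0132, 0.2027]
eef_rot: [179.5, -0.0, -85.7]
contact_force: [-14.1, 2.3, 0.1]
gripper_width: 0.0129
gripper_force: 45.0
```

```bash
python3 - <<'E'
from h import *
c=cap('scene','s3.png')
i=c['image'][170:320,160:360];cv2.imwrite('pics/s3c.png',cv2.resize(i,None,fx=3,fy=3))
go(.4448+.043,-.0163+.003,.202,-85.6)
E
```

```text
t 16.98 tcp [ 0.4839 -0.0132  0.2027] rot [ 1.7952e+02 -1.0000e-02 -8.5650e+01] w 0.0122 F [-14.9   3.    0.9]
dp [0.4, -3.9, 0.7] roll -0.0009
```

View pics/s3c.png

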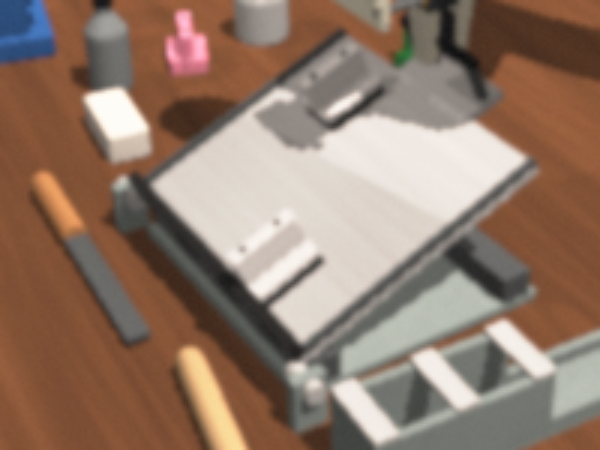

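The block on the left (+y) has slid to the lip and the other stuck. Now I'll lower the plate.

>>> send_rows(
  steps=[
    {"dp": [0, 10, 14], "roll": 0, "jaw": 0},
    {"dp": [0, 16, 28], "roll": 0, "jaw": 0},
    {"dp": [0, 22, 42], "roll": 0, "jaw": 0},
    {"dp": [0, 28, 56], "roll": 0, "jaw": 0},
    {"dp": [0, 33, 70], "roll": 0, "jaw": 0},
  ],
)

```text
time_s: 17.6
tcp_pos: [0.4528, -0.0155, 0.1339]
eef_rot: [179.8, 0.0, -85.6]
contact_force: [-12.4, 2.7, 7.7]
gripper_width: 0.0128
gripper_force: 45.0
```

>>> send_rows(
  steps=[
    {"dp": [0, 4, 14], "roll": 0, "jaw": 0},
    {"dp": [0, 7, 26], "roll": 0, "jaw": 0},
    {"dp": [0, 9, 36], "roll": 0, "jaw": 0},
    {"dp": [0, 10, 42], "roll": 0, "jaw": 0},
    {"dp": [0, 10, 44], "roll": 0, "jaw": 0},
  ],
)

```text
time_s: 18.23
tcp_pos: [0.443, -0.0163, 0.0902]
eef_rot: [179.8, -0.0, -85.6]
contact_force: [-19.1, 4.8, 22.1]
gripper_width: 0.0129
gripper_force: 45.0
```

```bash
python3 - <<'E'
from h import *
go(.4430,-.0163,.0906,-85.6)
E
```

```text
t 18.23 tcp [ 0.443  -0.0163  0.0902] rot [ 1.7976e+02 -3.0000e-02 -8.5610e+01] w 0.0129 F [-19.1   4.8  22.1]
dp [-0.0, 0.0, -0.4] roll -0.0002
```

>>> send_rows(
  steps=[
    {"dp": [0, 3, -1], "roll": 0, "jaw": 45},
    {"dp": [0, 3, -1], "roll": 0, "jaw": 45},
    {"dp": [0, 3, -2], "roll": 0, "jaw": 45},
    {"dp": [0, 3, -50], "roll": 0, "jaw": 45},
    {"dp": [0, 3, -110], "roll": 0, "jaw": 45},
  ],
)

```text
time_s: 18.85
tcp_pos: [0.4418, -0.0164, 0.2003]
eef_rot: [179.9, -0.1, -85.6]
contact_force: [1.6, 1.1, 1.3]
gripper_width: 0.0392
gripper_force: 0.0
```

```bash
python3 - <<'E'
from h import *
go(.53,-.0745,.2,-175.6)
E
```

```text
t 18.85 tcp [ 0.4418 -0.0164  0.2003] rot [ 1.7986e+02 -6.0000e-02 -8.5590e+01] w 0.0392 F [1.6 1.1 1.3]
dp [64.7, -83.5, 0.3] roll 1.5710
```

>>> send_rows(
  steps=[
    {"dp": [13, -17, 0], "roll": 0.18, "jaw": 40},
    {"dp": [26, -34, 0], "roll": 0.36, "jaw": 40},
    {"dp": [39, -51, 0], "roll": 0.54, "jaw": 40},
    {"dp": [52, -68, 0], "roll": 0.72, "jaw": 40},
    {"dp": [65, -83, 0], "roll": 0.9, "jaw": 40},
  ],
)

```text
time_s: 19.48
tcp_pos: [0.5311, -0.0751, 0.1997]
eef_rot: [-180.0, 0.0, -137.5]
contact_force: [-0.6, 0.6, -0.0]
gripper_width: 0.035
gripper_force: 0.0
```

>>> send_rows(
  steps=[
    {"dp": [0, 0, 0], "roll": 0.17, "jaw": 40},
    {"dp": [0, 0, 0], "roll": 0.34, "jaw": 40},
    {"dp": [0, 0, 0], "roll": 0.51, "jaw": 40},
    {"dp": [0, 0, 0], "roll": 0.67, "jaw": 40},
    {"dp": [0, 0, 0], "roll": 0.67, "jaw": 40},
  ],
)

```text
time_s: 20.1
tcp_pos: [0.5303, -0.0746, 0.1997]
eef_rot: [-180.0, 0.0, -175.5]
contact_force: [-0.5, -0.1, 0.7]
gripper_width: 0.0348
gripper_force: 0.0
```

```bash
python3 - <<'E'
from h import *
import pickle
c=cap('wrist','w4.png');pickle.dump(c,open('w4.pkl','wb'))
go(.53,-.0745,.087,-175.6)
E
```

```text
t 20.15 tcp [ 0.5303 -0.0746  0.1997] rot [-1.7999e+02  2.0000e-02 -1.7534e+02] w 0.0349 F [-0.4 -0.6  0.4]
dp [0.3, 0.1, 112.7] roll 0.0045
```

View pics/w4.png

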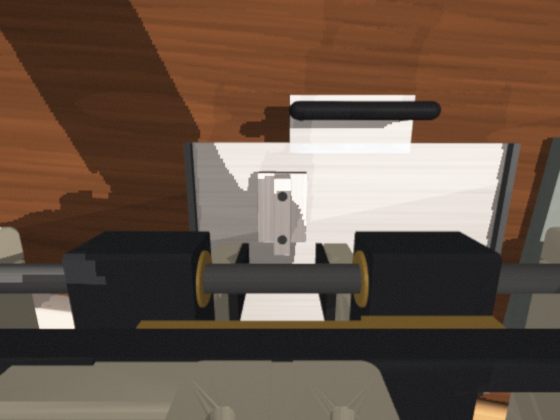

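The stuck block is still in place and aligned between the fingers, with its web centred near (282,215).

>>> send_rows(
  steps=[
    {"dp": [0, 0, 50], "roll": 0, "jaw": 40},
    {"dp": [0, 0, 90], "roll": 0, "jaw": 40},
    {"dp": [0, 0, 112], "roll": 0, "jaw": 40},
    {"dp": [0, 0, 112], "roll": 0, "jaw": 40},
  ],
)

```text
time_s: 20.65
tcp_pos: [0.529, -0.0748, 0.0861]
eef_rot: [-180.0, -0.2, -175.4]
contact_force: [0.5, 1.0, 0.8]
gripper_width: 0.0351
gripper_force: 0.0
```

>>> send_rows(
  steps=[
    {"dp": [0, 0, 0], "roll": 0, "jaw": 0},
    {"dp": [0, 0, 0], "roll": 0, "jaw": 0},
    {"dp": [0, 0, 0], "roll": 0, "jaw": 0},
    {"dp": [0, 0, 0], "roll": 0, "jaw": 0},
  ],
  newtons=45,
)

```text
time_s: 21.15
tcp_pos: [0.5306, -0.0745, 0.0886]
eef_rot: [180.0, 0.1, -175.5]
contact_force: [-1.2, 0.2, 6.9]
gripper_width: 0.0135
gripper_force: 45.0
```

>>> send_rows(
  steps=[
    {"dp": [0, 0, -30], "roll": 0, "jaw": 0},
    {"dp": [0, 0, -70], "roll": 0, "jaw": 0},
    {"dp": [0, 0, -110], "roll": 0, "jaw": 0},
    {"dp": [0, 0, -110], "roll": 0, "jaw": 0},
  ],
)

```text
time_s: 21.65
tcp_pos: [0.5317, -0.0744, 0.2008]
eef_rot: [180.0, 0.4, -175.5]
contact_force: [0.1, 0.6, -2.2]
gripper_width: 0.0139
gripper_force: 45.0
```

```bash
python3 - <<'E'
from h import *
go(.507,.2427,.18,-179)
E
```

```text
t 21.65 tcp [ 0.5317 -0.0744  0.2008] rot [ 179.98    0.35 -175.52] w 0.0139 F [ 0.1  0.6 -2.2]
dp [-0.2, 318.0, 20.8] roll 0.0608
```

>>> send_rows(
  steps=[
    {"dp": [0, 45, 0], "roll": 0.01, "jaw": 0},
    {"dp": [0, 100, 0], "roll": 0.03, "jaw": 0},
    {"dp": [0, 160, 0], "roll": 0.06, "jaw": 0},
    {"dp": [0, 220, 0], "roll": 0.06, "jaw": 0},
    {"dp": [0, 270, 0], "roll": 0.06, "jaw": 0},
  ],
)

```text
time_s: 22.28
tcp_pos: [0.5079, 0.1964, 0.1964]
eef_rot: [-180.0, -0.1, -178.9]
contact_force: [1.6, -0.3, -2.1]
gripper_width: 0.0138
gripper_force: 45.0
```

>>> send_rows(
  steps=[
    {"dp": [3, 30, 0], "roll": 0, "jaw": 0},
    {"dp": [3, 47, 0], "roll": 0, "jaw": 0},
    {"dp": [3, 47, 30], "roll": 0, "jaw": 0},
    {"dp": [3, 47, 70], "roll": 0, "jaw": 0},
    {"dp": [3, 47, 70], "roll": 0, "jaw": 0},
  ],
)

```text
time_s: 22.9
tcp_pos: [0.5032, 0.2393, 0.1243]
eef_rot: [-179.7, -0.3, -179.0]
contact_force: [-0.4, -0.8, -2.0]
gripper_width: 0.0139
gripper_force: 45.0
```

```bash
python3 - <<'E'
from h import *
import pickle
c=cap('wrist','w5.png');pickle.dump(c,open('w5.pkl','wb'))
go(.507,.2427,.045,-179)
E
```

```text
t 22.95 tcp [0.5046 0.2404 0.1266] rot [-1.7985e+02 -1.5000e-01 -1.7901e+02] w 0.0138 F [ 0.7  0.1 -0.7]
dp [-2.4, 2.3, 81.6] roll -0.0001
```

View pics/w5.png

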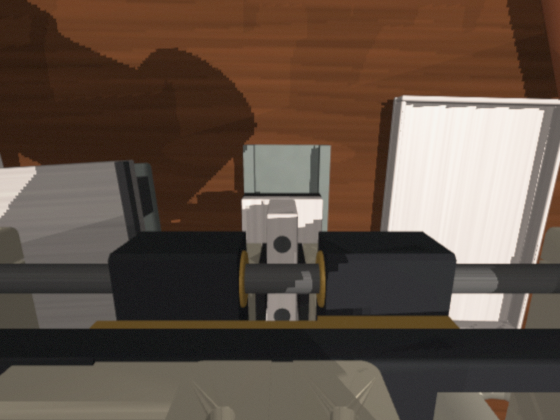

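The mouth's near end is visible below the block, with its outer rails at columns 244 and 329 (row 148). The left rail's inner edge is at about 254 and the right's at about 319. The block's foot spans columns 242–322.

```bash
python3 - <<'E'
from h import *
import pickle
c=pickle.load(open('w5.pkl','rb'))
l=px2w(c,(244,147),.019);q=px2w(c,(329,147),.019);print(l,q,(l+q)/2,l-q)
l=px2w(c,(254,147),.019);q=px2w(c,(319.5,147),.019);print('inner',(l+q)/2,l-q)
l=px2w(c,(329.5,147),.019);q=px2w(c,(327.5,228),.019);d=q-l;print(l,q,np.degrees(np.arctan2(d[1],d[0])))
E
```

```text
[0.44739633 0.20880248 0.019     ] [0.44624066 0.27473737 0.019     ] [0.44681849 0.24176993 0.019     ] [ 0.00115568 -0.06593489  0.        ]
inner [0.44681493 0.2419731  0.019     ] [ 8.90543266e-04 -5.08082240e-02 -5.55111512e-17]
[0.44623387 0.27512468 0.019     ] [0.51169202 0.27699819 0.019     ] 1.639440604277317
```

>>> send_rows(
  steps=[
    {"dp": [-2, 2.5, 25], "roll": 0, "jaw": 0},
    {"dp": [-2, 2.5, 50], "roll": 0, "jaw": 0},
    {"dp": [-2, 2.5, 65], "roll": 0, "jaw": 0},
    {"dp": [-2, 2.5, 73], "roll": 0, "jaw": 0},
    {"dp": [-2, 2.5, 73], "roll": 0, "jaw": 0},
  ],
)

```text
time_s: 23.58
tcp_pos: [0.5074, 0.2441, 0.0549]
eef_rot: [-180.0, 0.0, -179.0]
contact_force: [-0.7, -0.8, -2.1]
gripper_width: 0.0138
gripper_force: 45.0
```

>>> send_rows(
  steps=[
    {"dp": [0, 0, 4], "roll": 0, "jaw": 0},
    {"dp": [0, 0, 7], "roll": 0, "jaw": 0},
    {"dp": [0, 0, 7], "roll": 0, "jaw": 0},
  ],
)

```text
time_s: 23.95
tcp_pos: [0.5071, 0.2441, 0.0475]
eef_rot: [-180.0, -0.0, -179.0]
contact_force: [-0.1, -0.4, -2.2]
gripper_width: 0.0138
gripper_force: 45.0
```

>>> send_rows(
  steps=[
    {"dp": [0, 0, 2], "roll": 0, "jaw": 0},
    {"dp": [0, 0, 3], "roll": 0, "jaw": 0},
    {"dp": [0, 0, 4], "roll": 0, "jaw": 0},
    {"dp": [0, 0, 4], "roll": 0, "jaw": 0},
  ],
)

```text
time_s: 24.45
tcp_pos: [0.5072, 0.2442, 0.0451]
eef_rot: [180.0, 0.0, -179.0]
contact_force: [-6.2, -0.9, 11.9]
gripper_width: 0.0138
gripper_force: 45.0
```

>>> send_rows(
  steps=[
    {"dp": [0, 0, -1], "roll": 0, "jaw": 32},
    {"dp": [0, 0, -2], "roll": 0, "jaw": 32},
    {"dp": [0, 0, -30], "roll": 0, "jaw": 32},
    {"dp": [0, 0, -60], "roll": 0, "jaw": 32},
    {"dp": [0, 0, -70], "roll": 0, "jaw": 20},
  ],
)

```text
time_s: 25.08
tcp_pos: [0.508, 0.2448, 0.1153]
eef_rot: [179.9, 0.1, -179.0]
contact_force: [-0.0, 1.0, -0.5]
gripper_width: 0.0227
gripper_force: 0.0
```

>>> send_rows(
  steps=[
    {"dp": [35, 0, 0], "roll": 0, "jaw": 0},
    {"dp": [65, 1, 0], "roll": 0, "jaw": 0},
    {"dp": [65, 1, 30], "roll": 0, "jaw": 0},
    {"dp": [65, 1, 65], "roll": 0, "jaw": 0},
    {"dp": [65, 1, 65], "roll": 0, "jaw": 0},
  ],
  newtons=20,
)

```text
time_s: 25.7
tcp_pos: [0.4406, 0.2423, 0.0463]
eef_rot: [-179.8, -0.2, -179.0]
contact_force: [-0.4, -0.0, -0.3]
gripper_width: 0.0003
gripper_force: 0.0
```

```bash
python3 - <<'E'
from h import *
go(.555-.0105,.2435,.045,-179)
E
```

```text
t 25.70 tcp [0.4406 0.2423 0.0463] rot [-179.76   -0.23 -179.  ] w 0.0003 F [-0.4 -0.  -0.3]
dp [-103.9, -0.6, 1.3] roll -0.0000
```

>>> send_rows(
  steps=[
    {"dp": [-12, 0, 0], "roll": 0, "jaw": 0},
    {"dp": [-24, 0, 0], "roll": 0, "jaw": 0},
    {"dp": [-36, 0, 0], "roll": 0, "jaw": 0},
    {"dp": [-48, 0, 0], "roll": 0, "jaw": 0},
    {"dp": [-60, 0, 0], "roll": 0, "jaw": 0},
  ],
)

```text
time_s: 26.32
tcp_pos: [0.5018, 0.2442, 0.0494]
eef_rot: [-180.0, -0.1, -179.0]
contact_force: [-10.5, 0.2, 6.9]
gripper_width: 0.0004
gripper_force: 4.9
```

>>> send_rows(
  steps=[
    {"dp": [-12, 0, 0], "roll": 0, "jaw": 0},
    {"dp": [-24, 0, 0], "roll": 0, "jaw": 0},
    {"dp": [-34, 0, 0], "roll": 0, "jaw": 0},
    {"dp": [-42, 0, 0], "roll": 0, "jaw": 0},
    {"dp": [-42, 0, 0], "roll": 0, "jaw": 0},
  ],
)

```text
time_s: 26.95
tcp_pos: [0.5445, 0.245, 0.0492]
eef_rot: [-180.0, -0.1, -179.1]
contact_force: [-3.8, -1.8, 3.8]
gripper_width: 0.0002
gripper_force: 2.0
```

>>> send_rows(
  steps=[
    {"dp": [15, 0, 0], "roll": 0, "jaw": 0},
    {"dp": [35, 0, -20], "roll": 0, "jaw": 0},
    {"dp": [45, 0, -70], "roll": 0, "jaw": 0},
    {"dp": [45, 0, -120], "roll": 0, "jaw": 0},
    {"dp": [45, 0, -140], "roll": 0, "jaw": 0},
  ],
)

```text
time_s: 27.58
tcp_pos: [0.4999, 0.2459, 0.1926]
eef_rot: [179.8, 0.3, -178.9]
contact_force: [0.2, 0.0, -0.6]
gripper_width: 0.0006
gripper_force: 0.0
```

```bash
python3 - <<'E'
from h import *
c=cap('wrist');p=c['image']
t=cap('top')['image'][130:275,100:350]
cv2.imwrite('pics/cmb.png',np.vstack([cv2.resize(p,(400,300)),cv2.resize(t,(400,232))]))
go(*deck(-.044,.06),.2,-175.6)
E
```

```text
t 27.68 tcp [0.5001 0.246  0.1921] rot [ 179.75    0.3  -178.95] w 0.0008 F [ 0.9  0.6 -0.3]
dp [-177.0, -187.2, -7.9] roll -0.0585
```

View pics/cmb.png

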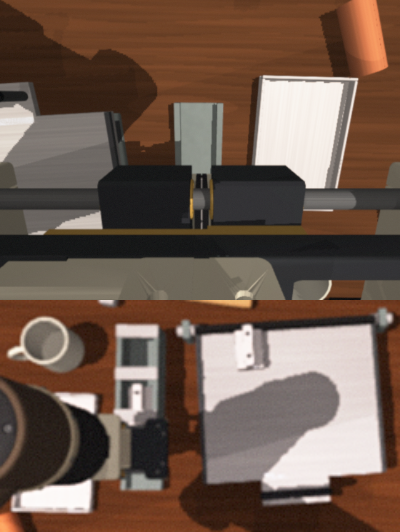

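The pushed block's web shows under and between the first straps, so it is in the rack. The slid block is at the lip, near (250,348) in the lower view, at top pixel ~(256,160).

```bash
python3 - <<'E'
from h import *
import pickle
c=pickle.load(open('top.pkl','rb'));print(px2w(c,(257,160),.075),deck(-.044,.06))
p=px2w(c,(257,160),.075)
go(p[0],p[1],.25,-175.6)
E
```

```text
[0.67835864 0.05768775 0.075     ] (np.float64(0.6805265372144064), np.float64(0.062047527896035196))
t 27.68 tcp [0.5001 0.246  0.1921] rot [ 179.75    0.3  -178.95] w 0.0008 F [ 0.9  0.6 -0.3]
dp [-174.8, -191.6, -57.9] roll -0.0585
```

>>> send_rows(
  steps=[
    {"dp": [-30, -33, -15], "roll": -0.03, "jaw": 45},
    {"dp": [-70, -77, -30], "roll": -0.06, "jaw": 45},
    {"dp": [-110, -120, -30], "roll": -0.06, "jaw": 45},
    {"dp": [-145, -160, -30], "roll": -0.06, "jaw": 45},
    {"dp": [-175, -191, -30], "roll": -0.06, "jaw": 45},
  ],
)

```text
time_s: 28.3
tcp_pos: [0.6782, 0.0553, 0.2175]
eef_rot: [-180.0, -0.0, -175.6]
contact_force: [0.9, 2.1, 0.5]
gripper_width: 0.0389
gripper_force: 0.0
```

>>> send_rows(
  steps=[
    {"dp": [0, 0, 0], "roll": 0, "jaw": 45},
    {"dp": [0, 0, 0], "roll": 0, "jaw": 45},
    {"dp": [0, 0, 0], "roll": 0, "jaw": 45},
  ],
)

```text
time_s: 28.68
tcp_pos: [0.6769, 0.0579, 0.2186]
eef_rot: [180.0, 0.0, -175.5]
contact_force: [-0.3, 0.5, 0.6]
gripper_width: 0.0396
gripper_force: 0.0
```

```bash
python3 - <<'E'
from h import *
import pickle
c=cap('wrist','w6.png');pickle.dump(c,open('w6.pkl','wb'))
go(.679,.058,.087,-175.6)
E
```

```text
t 28.73 tcp [0.6769 0.0581 0.2188] rot [ 1.7999e+02  2.0000e-02 -1.7547e+02] w 0.0391 F [ 0.1 -0.7 -0.7]
dp [-2.0, -0.2, 131.8] roll 0.0023
```

View pics/w6.png

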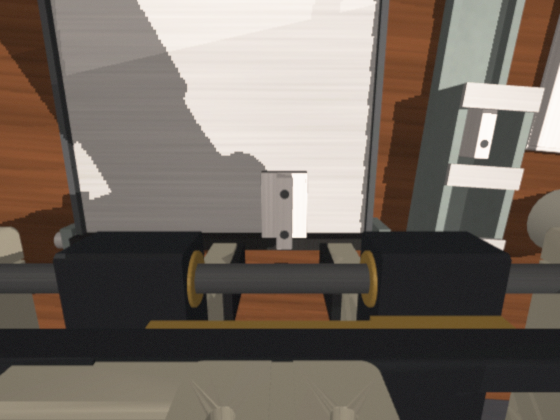

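The slid block is at the lip. Its web top runs from about (284.5,177) to (284,248), aligned with the fingers.

```bash
python3 - <<'E'
from h import *
import pickle
c=pickle.load(open('w6.pkl','rb'))
a=px2w(c,(284.5,176),.1);b=px2w(c,(284,248),.1);print(a,b,np.linalg.norm(a-b),np.degrees(np.arctan2(*(a-b)[1::-1])))
m=(a+b)/2;print(m)
go(m[0],m[1],.0875,-175.6)
E
```

```text
[0.64529278 0.05795799 0.1       ] [0.70891535 0.06271715 0.1       ] 0.06380032428073099 -175.72207004189355
[0.67710407 0.06033757 0.1       ]
t 28.73 tcp [0.6769 0.0581 0.2188] rot [ 1.7999e+02  2.0000e-02 -1.7547e+02] w 0.0391 F [ 0.1 -0.7 -0.7]
dp [-0.3, 2.2, 131.3] roll 0.0023
```

>>> send_rows(
  steps=[
    {"dp": [0, 2, 45], "roll": 0, "jaw": 45},
    {"dp": [0, 2, 90], "roll": 0, "jaw": 45},
    {"dp": [0, 2, 120], "roll": 0, "jaw": 45},
    {"dp": [0, 2, 131], "roll": 0, "jaw": 45},
    {"dp": [0, 2, 131], "roll": 0, "jaw": 45},
  ],
)

```text
time_s: 29.35
tcp_pos: [0.6773, 0.0596, 0.0878]
eef_rot: [-180.0, -0.0, -175.5]
contact_force: [0.2, 0.4, 0.4]
gripper_width: 0.0393
gripper_force: 0.0
```

>>> send_rows(
  steps=[
    {"dp": [0, 0, 0], "roll": 0, "jaw": 0},
    {"dp": [0, 0, 0], "roll": 0, "jaw": 0},
    {"dp": [0, 0, 0], "roll": 0, "jaw": 0},
    {"dp": [0, 0, 0], "roll": 0, "jaw": 0},
  ],
  newtons=45,
)

```text
time_s: 29.85
tcp_pos: [0.6777, 0.0591, 0.0884]
eef_rot: [180.0, 0.1, -175.5]
contact_force: [-1.5, -0.0, 4.1]
gripper_width: 0.0139
gripper_force: 45.0
```

>>> send_rows(
  steps=[
    {"dp": [0, 0, -30], "roll": 0, "jaw": 0},
    {"dp": [0, 0, -70], "roll": 0, "jaw": 0},
    {"dp": [0, 0, -115], "roll": 0, "jaw": 0},
    {"dp": [0, 0, -115], "roll": 0, "jaw": 0},
  ],
)

```text
time_s: 30.35
tcp_pos: [0.6793, 0.0594, 0.2069]
eef_rot: [179.9, 0.4, -175.5]
contact_force: [-0.1, 0.1, -3.8]
gripper_width: 0.0136
gripper_force: 45.0
```

```bash
python3 - <<'E'
from h import *
go(.507,.391,.2,-180)
E
```

```text
t 30.35 tcp [0.6793 0.0594 0.2069] rot [ 179.93    0.4  -175.53] w 0.0136 F [-0.1  0.1 -3.8]
dp [145.9, 344.0, 6.9] roll 0.0781
```

>>> send_rows(
  steps=[
    {"dp": [18, 43, 0], "roll": 0.03, "jaw": 0},
    {"dp": [40, 95, 0], "roll": 0.06, "jaw": 0},
    {"dp": [63, 148, 0], "roll": 0.08, "jaw": 0},
    {"dp": [86, 202, 0], "roll": 0.08, "jaw": 0},
    {"dp": [108, 255, 0], "roll": 0.08, "jaw": 0},
  ],
)

```text
time_s: 30.98
tcp_pos: [0.5481, 0.306, 0.2012]
eef_rot: [-179.9, -0.1, 179.9]
contact_force: [1.0, 0.3, -1.9]
gripper_width: 0.0139
gripper_force: 45.0
```

```bash
python3 - <<'E'
from h import *
go(.507,.391,.06,-180)
E
```

```text
t 30.98 tcp [0.5481 0.306  0.2012] rot [-1.7994e+02 -9.0000e-02  1.7985e+02] w 0.0139 F [ 1.   0.3 -1.9]
dp [41.4, 84.9, 141.2] roll -0.0026
```

>>> send_rows(
  steps=[
    {"dp": [22, 45, 0], "roll": 0, "jaw": 0},
    {"dp": [40, 83, 0], "roll": 0, "jaw": 0},
    {"dp": [40, 83, 50], "roll": 0, "jaw": 0},
    {"dp": [40, 83, 100], "roll": 0, "jaw": 0},
    {"dp": [40, 83, 140], "roll": 0, "jaw": 0},
  ],
)

```text
time_s: 31.6
tcp_pos: [0.5087, 0.3869, 0.0593]
eef_rot: [-179.9, -0.1, 179.9]
contact_force: [0.1, 0.5, -2.1]
gripper_width: 0.014
gripper_force: 45.0
```

>>> send_rows(
  steps=[
    {"dp": [0, 0, 3], "roll": 0, "jaw": 0},
    {"dp": [0, 0, 6], "roll": 0, "jaw": 0},
    {"dp": [0, 0, 9], "roll": 0, "jaw": 0},
    {"dp": [0, 0, 9], "roll": 0, "jaw": 0},
  ],
)

```text
time_s: 32.1
tcp_pos: [0.5104, 0.3884, 0.0548]
eef_rot: [179.9, 0.1, 179.9]
contact_force: [0.1, 0.5, -2.4]
gripper_width: 0.014
gripper_force: 45.0
```

Floor contact should come near 0.0425.

>>> send_rows(
  steps=[
    {"dp": [0, 0, 4], "roll": 0, "jaw": 0},
    {"dp": [0, 0, 8], "roll": 0, "jaw": 0},
    {"dp": [0, 0, 11], "roll": 0, "jaw": 0},
    {"dp": [0, 0, 11], "roll": 0, "jaw": 0},
  ],
)

```text
time_s: 32.6
tcp_pos: [0.5102, 0.3881, 0.0425]
eef_rot: [180.0, 0.0, 179.9]
contact_force: [0.6, 0.2, -0.6]
gripper_width: 0.0141
gripper_force: 45.0
```

>>> send_rows(
  steps=[
    {"dp": [0, 0, 1], "roll": 0, "jaw": 0},
    {"dp": [0, 0, 1], "roll": 0, "jaw": 0},
  ],
)

```text
time_s: 32.85
tcp_pos: [0.5106, 0.3884, 0.0425]
eef_rot: [180.0, 0.1, 179.9]
contact_force: [-0.4, -0.7, 4.2]
gripper_width: 0.0137
gripper_force: 45.0
```

Touching. I'll release, rise, and move away for a final check.

>>> send_rows(
  steps=[
    {"dp": [0, 0, 0], "roll": 0, "jaw": 40},
    {"dp": [0, 0, 0], "roll": 0, "jaw": 40},
    {"dp": [0, 0, -40], "roll": 0, "jaw": 40},
    {"dp": [0, 0, -100], "roll": 0, "jaw": 40},
    {"dp": [0, 0, -160], "roll": 0, "jaw": 40},
  ],
)

```text
time_s: 33.48
tcp_pos: [0.5098, 0.3878, 0.2029]
eef_rot: [-180.0, -0.0, 179.9]
contact_force: [0.9, 1.8, 0.2]
gripper_width: 0.0349
gripper_force: 0.0
```

>>> send_rows(
  steps=[
    {"dp": [0, -60, -40], "roll": 0, "jaw": 40},
    {"dp": [0, -120, -40], "roll": 0, "jaw": 40},
    {"dp": [0, -180, -40], "roll": 0, "jaw": 40},
    {"dp": [0, -240, -40], "roll": 0, "jaw": 40},
    {"dp": [0, -300, -40], "roll": 0, "jaw": 40},
  ],
)

```text
time_s: 34.1
tcp_pos: [0.5089, 0.0861, 0.2417]
eef_rot: [180.0, 0.0, 179.9]
contact_force: [1.1, -0.5, -1.0]
gripper_width: 0.0354
gripper_force: 0.0
```

>>> send_rows(
  steps=[
    {"dp": [0, -60, 0], "roll": 0, "jaw": 40},
    {"dp": [0, -120, 0], "roll": 0, "jaw": 40},
    {"dp": [0, -180, 0], "roll": 0, "jaw": 40},
    {"dp": [0, -240, 0], "roll": 0, "jaw": 40},
    {"dp": [0, -300, 0], "roll": 0, "jaw": 40},
  ],
)

```text
time_s: 34.72
tcp_pos: [0.5084, -0.2139, 0.2417]
eef_rot: [180.0, 0.0, 179.9]
contact_force: [1.1, 1.2, 0.2]
gripper_width: 0.035
gripper_force: 0.0
```

```bash
python3 - <<'E'
from h import *
t=cap('top')['image'][115:305,90:350];s=cap('scene')['image'][250:420,200:480]
cv2.imwrite('pics/fin.png',np.hstack([cv2.resize(t,(400,292)),cv2.resize(s,(400,292))]))
E
```

```text
(no output)
```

View pics/fin.png

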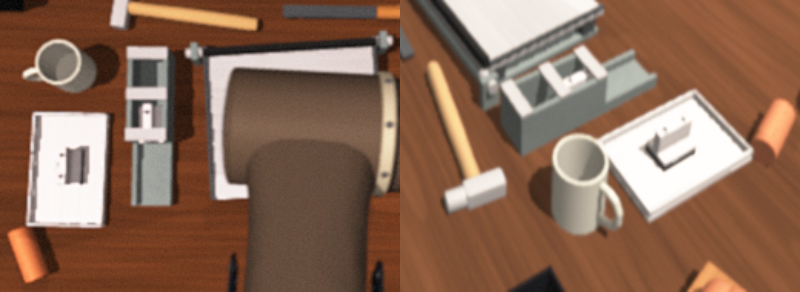

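The rack block is fully under the straps with the mouth empty. The tray block stands upright and flat, and the plate is flat.

```bash
python3 -c "
from plant import r
print(r.close_job())"
```

```text
the job is handed in; nothing more can be done
None
```

I tested both blocks present and handed the job in: the block that stuck is in the rack under the straps, the one that slid stands upright in the tray, and the plate is flat again; the hand-in returned no verdict.

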